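# Fold down the parts desk's flap onto its supports

### The job

Get the small storeroom desk ready for sorting parts. Pull both slide-out supports (yellow knobs) fully out first, and only then bring the blue flap over by its orange handle and lower it gently until it lies level on the two supports, and let go. Leave the tools, tins and other things where they are.

Things in the scene. Friction and masses are not known exactly. Their poses are not given: they have to be found in the camera images.
- desk: small grey steel bench desk, fixed, 250 mm wide, 210 mm deep, 222 mm high, its front facing its own -x (towards the robot, at a yaw). Origin on the bench top straight below the middle of the flap's hinge line, at the desk's front edge; x points into the desk, y to the left seen from the robot, z up. The case lies at its x from 10 to 210 mm
- flap_hinge (a point): middle of the flap's hinge line, 130 mm above the bench; the hinge line runs along the desk's y
- flap (a joint): angle of the blue flap, rad: 0 closed, leaning back 0.436 against the desk; 0.436 upright; 2.007 level, out towards the desk's -x. The hinge goes on to 2.6: only the pulled-out supports hold the flap level. 220 mm wide, 10 mm thick, edge 120 mm from the hinge, about 0.35 kg; past upright it falls by its own weight if let go
- flap_handle (a point): centre of the flap's orange handle: a bar 50 mm long along the desk's y, 16 mm thick, 152 mm from the hinge line, 32 mm beyond the middle of the flap's edge on a neck 14 mm wide; 5 mm inward of the flap's outer face (desk x +69 mm, 266 mm high when closed; x -152 mm, 135 mm high when level). Gripped by its two ends from above, the flap turns between the fingers while the hand stays pointing down
- support_left (a joint): left slide-out support under the flap: how far it is out, m, 0 fully in, 0.09 fully out at its stop. Slides straight out of the desk's front (the desk's -x) with about 2 N of friction and stays where left. An aluminium bar 18 mm wide, 75 mm to the +y side of the desk's middle, with a rubber pad on top near its front end for the flap to lie on
- support_right (a joint): right slide-out support under the flap: how far it is out, m, 0 fully in, 0.09 fully out at its stop. Slides straight out of the desk's front (the desk's -x) with about 2 N of friction and stays where left. An aluminium bar 18 mm wide, 75 mm to the -y side of the desk's middle, with a rubber pad on top near its front end for the flap to lie on
- support_left_knob (a point): centre of the yellow upright round knob of the left support (+y side): 24 mm in diameter, 38 mm tall, its centre 106 mm above the bench and 48 mm in front of the hinge line (more as the support comes out), on a neck 10 mm wide behind it; free on the other sides and above: grip it across from straight above. Moves with the support
- support_right_knob (a point): centre of the yellow upright round knob of the right support (-y side): 24 mm in diameter, 38 mm tall, its centre 106 mm above the bench and 48 mm in front of the hinge line (more as the support comes out), on a neck 10 mm wide behind it; free on the other sides and above: grip it across from straight above. Moves with the support
- washer_jar: jar with a black lid, 56 mm across and 70 mm tall, standing on the desk's top; bystander, loose; origin at the underside's centre
- tape_roll: silver roll of tape lying flat, 90 mm across and 40 mm tall, on the desk's top; bystander, loose; origin at the underside's centre
- rivet_tin: red tin, 84 mm across, 110 mm tall, on the bench left of the desk; bystander, loose; origin at the underside's centre
- duct_collar: short galvanised duct collar standing on end, 110 mm across, 80 mm tall, on the bench right of the desk; bystander, loose; origin at the underside's centre
- pipe_coupling: white plastic pipe coupling standing on end, 64 mm across, 60 mm tall, on the bench in front of the desk, below the supports and the lowered flap; bystander, loose; origin at the underside's centre
- hammer: hammer lying on the bench in front of the desk to the right; bystander, loose; origin at the underside (near its middle)
- screwdriver: screwdriver lying on the bench in front of the desk to the left; bystander, loose; origin at the underside (near its middle)

How it is judged:
By the outcome, as a careful person would: the job done as asked, in the order asked, and still so for the second after the job is handed in, with the robot touching nothing.
It also fails if it takes over 69 s, if anything falls off the work surface, if the arm or the gripper's body presses on something with over 40 N, if the wrist force passes 120 N, or if a joint passes its speed limit or range.

### The arm

A 7-joint arm with a two-finger parallel gripper is mounted at the origin on the work surface. World frame = base frame: x ahead of the robot, y to its left, z up, the work surface at z = 0. Lengths are in m, angles in rad, forces in N, time in s.
With the tool pointing down it reaches from about 0.4 to 0.9 m from the base axis. Payload 5.5 kg.
Tool frame: the origin (TCP) lies midway between the tips of the shut fingers; the grasp point (between the pads) lies 19 mm behind it; z points along the fingers, y is the direction in which the jaws open and shut (so a half turn about z gives the same grasp; the last joint's range is limited). The gripper opens to 92 mm and grips with 3 to 60 N. Pads are 19 mm wide; open, the fingers measure 130 mm over their backs; the gripper's body (75 mm by 190 mm) begins 47 mm behind the grasp point.
Start: joints at [-1.058, 0.501, -0.427, 1.55, 0.221, 1.138, -0.21], TCP at [0.161, 0.63, 0.227] pointing down, gripper open.
Joint ranges: [-2.88, 2.88], [-0.31, 2.03], [-1.54, 1.56], [0.2, 2.42], [-1.41, 4.55], [0.19, 2.02], [-2.57, 2.57]. Speed limits (rad/s): [2.57, 2.57, 3.14, 3.14, 3.14, 3.14, 3.14].

### API

Orientations are given as a unit quaternion [x, y, z, w].
In Python, from station import * gives the robot as it stands. The module is installed in compiled form; this text tells all that it offers.
- The arm moves only by the shell command python3 -m crank 'ROWS' [FORCE]. ROWS is text: rows parted by semicolons, each of 7 numbers parted by spaces: the shift along the tool's x, y, z in m, then the turn, a rotation vector about the tool's x, y, z in degrees, then the finger opening in m, from 0 to 0.0918. A call has 1 to 12 rows; each row is the pose to reach, as a shift and turn from the pose commanded when the call began, along the tool's axes at that moment; what a row does not reach only later rows make up. A row lasts 1/12 s, in which the tool goes at most 41.7 mm and 7.16 degrees, less where a joint would pass 70% of its speed; a pose out of reach is approached as far as the arm can. A call with a gripper value outside its range is refused whole. The fingers move at their own pace and stop on an object; FORCE is the grip in N (left out, the last holds). Time passes only in rows, so rows that repeat a pose let the fingers close. It gives the time, the measured TCP pose, the force and the opening at its end, in the units of the state.
- observe(): the state, without advancing time (a new reading comes with each control period).
- grab_frame(name): name is "scene" or "top"; returns a dict with "frame" (480x640x3 uint8, blue, green, red), "depth" (480x640 float32, m along the optical axis (not along the pixel's ray), 0 where there is no reading), "mtx" (3x3 intrinsics, pixels), "rvec" (rotation vector, rad) and "tvec" (3), from world to camera coordinates, as OpenCV has them. Camera axes: x right, y down, z forward; pixel columns grow to the right and rows downward; lengths in m; the calibration is good to about 2 mm. A picture is of the moment at which its call begins.
- sign_off(): hands the job in, once; it reports no verdict.
Trained networks look in the newest picture that a camera, given by its name, has taken for a name from the list of things; names that differ only in an ending like _2 or _b are one class to them, and where a whole thing is asked for, a point or a joint stands for the part that bears it (a point fixed in the world has none). Each returns a list of dicts, best first, with "conf" (0 to 1); they miss things now and then, are a little off and sometimes report something else, mostly with a low value. They report only what shows in the picture. A call takes as long as a camera call.
- find_in(camera, target): "extent" ([left, top, width, height] in pixels, round what is visible of it).
- place_of(camera, target): "position" ([row, column] in pixels: a listed point, or the origin of a listed thing).
The state is a dict: "time_s": time; "q": joint angles; "joint_velocities": joint speeds; "tau": joint torques, N m; "tool_pos": TCP position; "tool_rot": TCP orientation; "ft_force": force on the tool from outside, world axes, zero at the start; "wrist_torque": the same for the moment, N m; "finger_gap": opening from 0.0 (shut) to 1.0 (fully open).
Only numpy, scipy, OpenCV 4.12 (cv2) and the standard library are available. Lean on these libraries where they do the work, as an engineer would, in place of code of your own. Each camera call takes 0.05 s, during which the arm holds its last target. There are 200 camera calls.

## Working session

There is one attempt and no reset: what is moved stays moved. The work goes in short steps, Python scripts to look and compute and a shell command to move; the robot and the scene stay as the last step left them, time stands still between calls to the robot, and variables do not carry over. Pictures are saved under pics/ and viewed, about 8 in all and at most 12, crops included, and the job is handed in when it is done.

```bash
mkdir -p pics; cat > h.py <<'E'
from station import *
import numpy as np, cv2
from scipy.spatial.transform import Rotation as R
def ray(f,row,col):
    Rm=cv2.Rodrigues(np.array(f["rvec"],float))[0]; t=np.array(f["tvec"],float).ravel()
    d=np.linalg.inv(f["mtx"])@np.array([col,row,1.0])
    return -Rm.T@t, Rm.T@d      # point at depth s: o+s*d
def at_z(f,row,col,z):
    o,d=ray(f,row,col); return o+d*(z-o[2])/d[2]
def tool(p):  # world vector target TCP -> shift in tool axes
    s=observe(); return R.from_quat(s["tool_rot"]).inv().apply(np.array(p)-s["tool_pos"])
E
python3 - <<'E'
from h import *
s=observe(); print(s["time_s"],s["tool_pos"],s["tool_rot"],s["finger_gap"])
zs={"support_left_knob":.106,"support_right_knob":.106,"flap_handle":.266,"flap_hinge":.13}
im=[]
for c in("scene","top"):
    f=grab_frame(c); cv2.imwrite(f"pics/{c}0.png",f["frame"])
    for n in list(zs)+["desk"]:
        for d in place_of(c,n)[:2]:
            r,cc=d["position"]; print(c,n,round(d["conf"],2),np.round([r,cc]),at_z(f,r,cc,zs.get(n,0)).round(4))
E
```

```text
0.0 [0.160581   0.62911084 0.22565293] [ 1.24566977e-01  9.92210702e-01 -9.85476635e-04 -1.44065480e-04] 0.9970312342851952
scene support_left_knob 0.66 [257. 318.] [ 0.5477 -0.0387  0.106 ]
scene support_right_knob 0.36 [243. 261.] [ 0.6111 -0.1773  0.106 ]
scene flap_handle 0.8 [228. 249.] [ 0.7079 -0.0899  0.266 ]
scene flap_hinge 0.69 [284. 350.] [0.5809 0.0894 0.13  ]
top support_left_knob 0.86 [229. 329.] [ 0.5571 -0.0326  0.106 ]
top support_right_knob 0.67 [210. 394.] [ 0.5962 -0.1828  0.106 ]
top flap_handle 0.65 [144. 358.] [ 0.7075 -0.0911  0.266 ]
top flap_hinge 0.62 [191. 361.] [ 0.6386 -0.105   0.13  ]
top desk 0.86 [199. 358.] [ 0.6401 -0.1069  0.    ]
```

View pics/scene0.png

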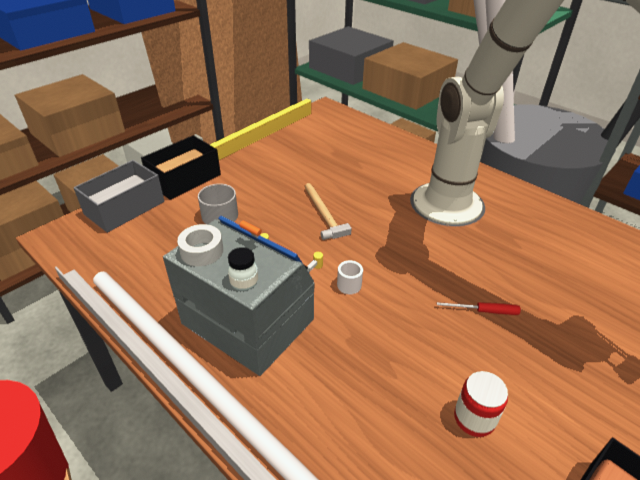

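View pics/top0.png

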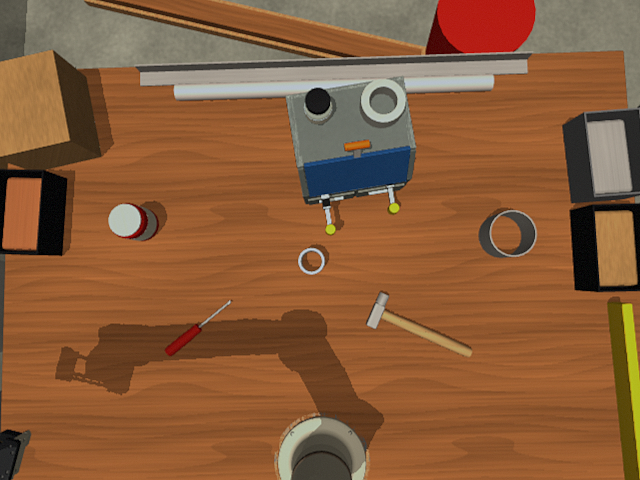

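The scene view shows the desk, with the closed blue flap at about (260,240) and the knobs at (264,237) and (318,260). In the top view the knobs are at (330,229) and (394,208) and the orange handle is at (357,146). The left support is already partly out. The jar (318,103) and tape (383,101) sit behind the handle. Next I'll refine the yaw and positions from colour and depth.

```bash
python3 - <<'E'
from h import *
f=grab_frame("top"); hsv=cv2.cvtColor(f["frame"],cv2.COLOR_BGR2HSV)
def pts(lo,hi,box):
    m=cv2.inRange(hsv,lo,hi)>0; k=np.zeros_like(m); x0,y0,x1,y1=box; k[y0:y1,x0:x1]=1; m&=k&(f["depth"]>0)
    P=[]
    for r,c in np.argwhere(m):
        o,d=ray(f,r,c); P.append(o+d*f["depth"][r,c])
    return np.array(P)
B=pts((100,120,40),(125,255,255),(290,130,425,215))
c=np.median(B,0); n=np.linalg.svd(B-c,full_matrices=False)[2][2]; n*=-np.sign(n[0]); print("flap",len(B),c,n,"yaw",np.degrees(np.arctan2(-n[1],-n[0])))
for nm,b in(("L",(318,215,342,242)),("R",(382,195,406,220))):
    P=pts((22,120,100),(35,255,255),b); P=P[P[:,2]>.11]; print(nm,len(P),np.median(P,0),P.min(0),P.max(0))
P=pts((8,150,150),(18,255,255),(338,136,376,156)); P=P[P[:,2]>.25];print("H",len(P),P.mean(0),P.min(0),P.max(0))
d=np.polyfit(P[:,1],P[:,0],1);print(np.degrees(np.arctan(-d[0])))
E
```

```text
flap 3477 [ 0.66930176 -0.09420081  0.1958523 ] [-0.90030152 -0.12667515  0.41642596] yaw 8.009112824114753
L 81 [ 0.55438417 -0.03398438  0.12483817] [ 0.54502945 -0.04322118  0.11064787] [ 0.56586073 -0.02265519  0.12925276]
R 83 [ 0.59881093 -0.17914325  0.12455923] [ 0.5892456  -0.18866737  0.11697547] [ 0.61020037 -0.16813935  0.12924828]
H 172 [ 0.70517916 -0.08859964  0.27188846] [ 0.69778589 -0.11322826  0.26576646] [ 0.71457572 -0.0638809   0.27706823]
6.463362900687906
```

```bash
python3 - <<'E'
from h import *
print(tool([.553,-.034,.19]).round(4))
E
```

```text
[-0.5443 -0.5463  0.0367]
```

```bash
T="x"; python3 -m crank '-0.544 -0.546 0 0 0 -22.3 0.07;-0.544 -0.546 0 0 0 -22.3 0.07;-0.544 -0.546 0 0 0 -22.3 0.07;-0.544 -0.546 0 0 0 -22.3 0.07;-0.544 -0.546 0 0 0 -22.3 0.07;-0.544 -0.546 0 0 0 -22.3 0.07;-0.544 -0.546 0 0 0 -22.3 0.07;-0.544 -0.546 0 0 0 -22.3 0.07;-0.544 -0.546 0 0 0 -22.3 0.07;-0.544 -0.546 0 0 0 -22.3 0.07;-0.544 -0.546 0 0 0 -22.3 0.07;-0.544 -0.546 0 0 0 -22.3 0.07' 20
python3 -c "
from h import *
print(tool([.553,-.034,.19]).round(4), R.from_quat(observe()['tool_rot']).as_matrix().round(3))"
```

```text
time_s: 1.65
tool_pos: [0.4158, 0.1976, 0.2273]
tool_rot: [-0.07, 0.998, 0.0, 0.001]
ft_force: [1.5, -0.5, 0.5]
finger_gap: 0.761
[-0.1036 -0.2485  0.0374] [[-0.99  -0.139  0.001]
 [-0.139  0.99   0.   ]
 [-0.001  0.    -1.   ]]
```

```bash
python3 -m crank '-0.104 -0.248 0.037 0 0 0 0.07;-0.104 -0.248 0.037 0 0 0 0.07;-0.104 -0.248 0.037 0 0 0 0.07;-0.104 -0.248 0.037 0 0 0 0.07;-0.104 -0.248 0.037 0 0 0 0.07;-0.104 -0.248 0.037 0 0 0 0.07;-0.104 -0.248 0.037 0 0 0 0.07;-0.104 -0.248 0.037 0 0 0 0.07;-0.104 -0.248 0.037 0 0 0 0.07' 
python3 -c "
from h import *
print(tool([.553,-.034,.095]).round(4))
f=grab_frame('top');cv2.imwrite('pics/t1.png',f['frame'][100:340,200:520])"
```

```text
time_s: 2.4
tool_pos: [0.5526, -0.0332, 0.1893]
tool_rot: [-0.068, 0.998, 0.0, -0.0]
ft_force: [-0.5, 0.5, -1.1]
finger_gap: 0.764
[-0.0004 -0.0009  0.0943]
```

```bash
python3 -m crank '0 -0.001 0.035 0 0 0 0.07;0 -0.001 0.07 0 0 0 0.07;0 -0.001 0.094 0 0 0 0.07;0 -0.001 0.094 0 0 0 0.07;0 -0.001 0.094 0 0 0 0.0;0 -0.001 0.094 0 0 0 0.0;0 -0.001 0.094 0 0 0 0.0;0 -0.001 0.094 0 0 0 0.0;0 -0.001 0.094 0 0 0 0.0;0 -0.001 0.094 0 0 0 0.0;0 -0.001 0.094 0 0 0 0' 25
python3 -c "
from h import *
print(tool([.491,-.0435,.095]).round(4))"
```

```text
time_s: 3.37
tool_pos: [0.553, -0.0328, 0.0963]
tool_rot: [-0.07, 0.998, -0.0, 0.0]
ft_force: [0.5, -0.2, 0.3]
finger_gap: 0.308
[ 0.0629 -0.002   0.0013]
```

```bash
python3 -m crank '0 0 0 0 0 0 0;0 0 0 0 0 0 0;0.01 0 0 0 0 0 0;0.02 0 0 0 0 0 0;0.03 0 0 0 0 0 0;0.04 0 0 0 0 0 0;0.05 0 0 0 0 0 0;0.055 0 0 0 0 0 0;0.06 0 0 0 0 0 0;0.063 0 0 0 0 0 0;0.063 0 0 0 0 0 0' 25
```

```text
time_s: 4.28
tool_pos: [0.4905, -0.0432, 0.0962]
tool_rot: [-0.069, 0.998, -0.001, 0.001]
ft_force: [0.6, -5.1, 1.5]
finger_gap: 0.255
```

```bash
python3 -m crank '0.002 0 0 0 0 0 0;0.004 0 0 0 0 0 0;0.006 0 0 0 0 0 0;0.006 0 0 0 0 0 0' 25
```

```text
time_s: 4.62
tool_pos: [0.4891, -0.0434, 0.0964]
tool_rot: [-0.069, 0.998, -0.001, 0.005]
ft_force: [13.3, -4.5, -12.5]
finger_gap: 0.256
```

```bash
python3 -m crank '-0.005 0 0 0 0 0 0.065;-0.005 0 0 0 0 0 0.065;-0.005 0 0 0 0 0 0.065;-0.005 0 0 0 0 0 0.065;-0.005 0 -0.03 0 0 0 0.065;-0.005 0 -0.065 0 0 0 0.065;-0.005 0 -0.09 0 0 0 0.065;-0.005 0 -0.09 0 0 0 0.065;-0.005 0 -0.09 0 0 0 0.065'
python3 -c "
from h import *
print(tool([.596,-.1797,.19]).round(4))"
```

```text
time_s: 5.37
tool_pos: [0.49, -0.0413, 0.1871]
tool_rot: [-0.07, 0.998, -0.0, 0.002]
ft_force: [0.2, 0.1, -0.6]
finger_gap: 0.706
[-0.0857 -0.1518 -0.0025]
```

```bash
python3 -m crank '-0.086 -0.152 -0.002 0 0 0 0.065;-0.086 -0.152 -0.002 0 0 0 0.065;-0.086 -0.152 -0.002 0 0 0 0.065;-0.086 -0.152 -0.002 0 0 0 0.065;-0.086 -0.152 -0.002 0 0 0 0.065;-0.086 -0.152 -0.002 0 0 0 0.065;-0.086 -0.152 -0.002 0 0 0 0.065'
python3 - <<'E'
from h import *
print(tool([.596,-.1797,.096]).round(4))
f=grab_frame("scene"); a=f["frame"][150:390,130:450]; g=grab_frame("top")["frame"][80:320,220:540]
cv2.imwrite("pics/m1.png",cv2.resize(np.hstack([a,g]),(800,300)))
E
```

```text
time_s: 5.95
tool_pos: [0.594, -0.1796, 0.1854]
tool_rot: [-0.069, 0.998, 0.001, -0.002]
ft_force: [-0.6, 0.7, -0.2]
finger_gap: 0.709
[-0.0023 -0.0006  0.0894]
```

View pics/m1.png

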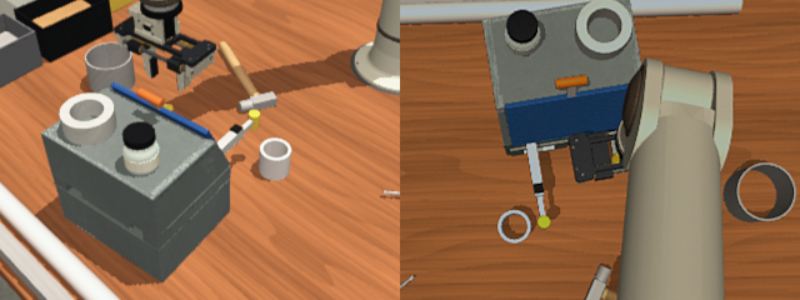

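The left support is out (knob at about (543,222) in the right crop) and the gripper hangs over the right knob. Descending to grip it.

```bash
python3 -m crank '-0.001 0 0.035 0 0 0 0.065;-0.001 0 0.07 0 0 0 0.065;-0.001 0 0.089 0 0 0 0.065;-0.001 0 0.089 0 0 0 0.065;-0.001 0 0.089 0 0 0 0;-0.001 0 0.089 0 0 0 0;-0.001 0 0.089 0 0 0 0;-0.001 0 0.089 0 0 0 0;-0.001 0 0.089 0 0 0 0;-0.001 0 0.089 0 0 0 0;-0.001 0 0.089 0 0 0 0;-0.001 0 0.089 0 0 0 0' 25
```

```text
time_s: 7.05
tool_pos: [0.5968, -0.18, 0.0993]
tool_rot: [-0.07, 0.998, -0.0, 0.0]
ft_force: [-0.1, 0.4, 4.2]
finger_gap: 0.254
```

```bash
python3 -m crank '0 0 0 0 0 0 0;0.01 0 0 0 0 0 0;0.02 0 0 0 0 0 0;0.03 0 0 0 0 0 0;0.04 0 0 0 0 0 0;0.05 0 0 0 0 0 0;0.06 0 0 0 0 0 0;0.07 0 0 0 0 0 0;0.077 0 0 0 0 0 0;0.083 0 0 0 0 0 0;0.086 0 0 0 0 0 0;0.086 0 0 0 0 0 0' 25
```

```text
time_s: 8.05
tool_pos: [0.5095, -0.1921, 0.0992]
tool_rot: [-0.069, 0.998, 0.0, -0.0]
ft_force: [-0.5, 1.2, 8.9]
finger_gap: 0.253
```

```bash
python3 -m crank '0.003 0 0 0 0 0 0;0.005 0 0 0 0 0 0;0.007 0 0 0 0 0 0;0.007 0 0 0 0 0 0' 25
```

```text
time_s: 8.38
tool_pos: [0.5086, -0.1923, 0.0994]
tool_rot: [-0.07, 0.998, -0.001, 0.005]
ft_force: [15.2, 0.9, -6.5]
finger_gap: 0.257
```

```bash
python3 -m crank '-0.006 0 0 0 0 0 0.065;-0.006 0 0 0 0 0 0.065;-0.006 0 0 0 0 0 0.065;-0.006 0 0 0 0 0 0.065;-0.006 0 -0.03 0 0 0 0.065;-0.006 0 -0.07 0 0 0 0.075;-0.006 0 -0.11 0 0 0 0.075;-0.006 0 -0.15 0 0 0 0.075;-0.006 0 -0.19 0 0 0 0.075;-0.006 0 -0.22 0 0 0 0.075;-0.006 0 -0.22 0 0 0 0.075;-0.006 0 -0.22 0 0 0 0.075'
python3 - <<'E'
from h import *
f=grab_frame("top"); 
for n in("flap_handle","support_left_knob","support_right_knob"):
  for d in place_of("top",n)[:1]: print(n,d["conf"],at_z(f,*d["position"],.266 if n[0]=="f" else .106))
f2=grab_frame("scene");
for n in("flap_handle","support_left_knob","support_right_knob"):
  for d in place_of("scene",n)[:1]: print(n,d["conf"],at_z(f2,*d["position"],.266 if n[0]=="f" else .106))
cv2.imwrite("pics/m2.png",cv2.resize(np.hstack([f2["frame"][150:390,130:450],f["frame"][80:320,220:540]]),(800,300)))
print(tool([.7065,-.089,.32]).round(4))
E
```

```text
time_s: 9.38
tool_pos: [0.5105, -0.1928, 0.3206]
tool_rot: [-0.069, 0.998, -0.001, 0.001]
ft_force: [0.2, -0.0, -0.8]
finger_gap: 0.816
flap_handle 0.96 [ 0.70426668 -0.08548744  0.266     ]
support_left_knob 0.85 [ 0.49088866 -0.04465632  0.106     ]
flap_handle 0.82 [ 0.70181902 -0.09411631  0.266     ]
support_left_knob 0.65 [ 0.47541575 -0.04758744  0.106     ]
support_right_knob 0.53 [ 0.52193002 -0.19254352  0.106     ]
[-0.209   0.0746 -0.0028]
```

View pics/m2.png

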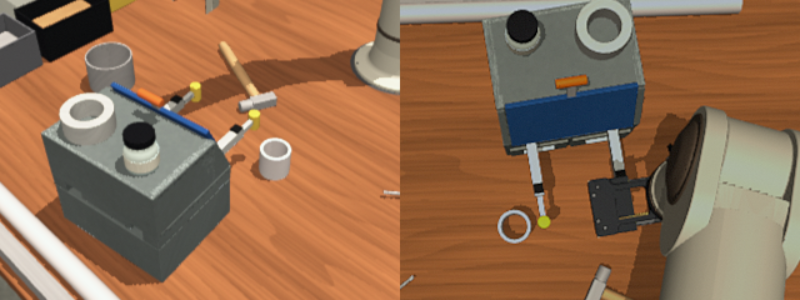

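Both supports are out, with the knobs at about (195,92) and (254,120) in the left crop. Now over the handle.

```bash
python3 -m crank '-0.208 0.075 -0.003 0 0 0 0.08;-0.208 0.075 -0.003 0 0 0 0.08;-0.208 0.075 -0.003 0 0 0 0.08;-0.208 0.075 -0.003 0 0 0 0.08;-0.208 0.075 -0.003 0 0 0 0.08;-0.208 0.075 -0.003 0 0 0 0.08;-0.208 0.075 -0.003 0 0 0 0.08;-0.208 0.075 -0.003 0 0 0 0.08'
python3 - <<'E'
from h import *
f=grab_frame("top"); f2=grab_frame("scene")
cv2.imwrite("pics/m3.png",cv2.resize(np.hstack([f2["frame"][180:330,150:350],f["frame"][60:210,260:460]]),(800,300)))
print(tool([.7055,-.089,.249]).round(4))
E
```

```text
time_s: 10.45
tool_pos: [0.7058, -0.0883, 0.3199]
tool_rot: [-0.07, 0.998, 0.0, -0.001]
ft_force: [-1.1, -0.5, -0.4]
finger_gap: 0.872
[-0.001   0.0015  0.0723]
```

View pics/m3.png

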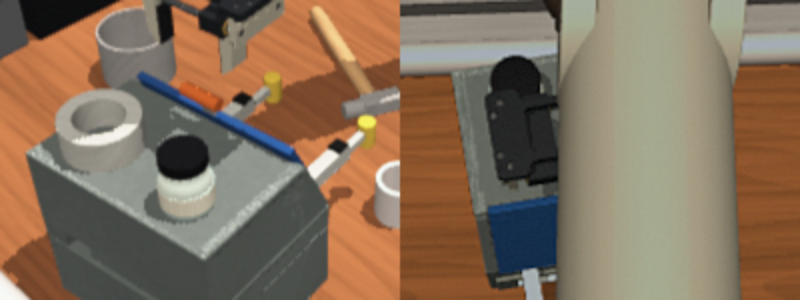

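```bash
python3 -m crank '-0.001 0.001 0.03 0 0 0 0.08;-0.001 0.001 0.055 0 0 0 0.08;-0.001 0.001 0.071 0 0 0 0.08;-0.001 0.001 0.071 0 0 0 0.08;-0.001 0.001 0.071 0 0 0 0.03;-0.001 0.001 0.071 0 0 0 0.03;-0.001 0.001 0.071 0 0 0 0.03;-0.001 0.001 0.071 0 0 0 0.03;-0.001 0.001 0.071 0 0 0 0.03;-0.001 0.001 0.071 0 0 0 0.03' 20
python3 - <<'E'
from h import *
r=np.hypot(.152,.005); p0=-.469
for t in np.radians(np.arange(0,116,5)): print(round(np.degrees(t)),(.069+r*np.sin(p0+t)).round(4),(.136-r*np.cos(p0+t)).round(4))
E
```

```text
time_s: 11.38
tool_pos: [0.7075, -0.0889, 0.2522]
tool_rot: [-0.069, 0.998, -0.001, 0.001]
ft_force: [-0.5, -1.2, 3.3]
finger_gap: 0.543
0 0.0003 0.0003
5 0.0123 -0.0051
10 0.0249 -0.0095
15 0.0377 -0.0128
20 0.0508 -0.015
25 0.064 -0.016
30 0.0773 -0.0159
35 0.0905 -0.0146
40 0.1035 -0.0121
45 0.1163 -0.0085
50 0.1287 -0.0039
55 0.1407 0.0019
60 0.1521 0.0086
65 0.1629 0.0164
70 0.173 0.025
75 0.1822 0.0345
80 0.1907 0.0447
85 0.1982 0.0557
90 0.2047 0.0673
95 0.2101 0.0793
100 0.2145 0.0919
105 0.2178 0.1047
110 0.22 0.1178
115 0.221 0.131
```

Gripped (opening 50 mm = bar length). Swinging along the arc.

```bash
python3 -m crank '0 0 0 0 0 0 0.03;0.012 0 -0.005 0 0 0 0.03;0.025 0 -0.0095 0 0 0 0.03;0.038 0 -0.013 0 0 0 0.03;0.051 0 -0.015 0 0 0 0.03;0.064 0 -0.016 0 0 0 0.03;0.077 0 -0.016 0 0 0 0.03;0.09 0 -0.0145 0 0 0 0.03;0.1035 0 -0.012 0 0 0 0.03;0.116 0 -0.0085 0 0 0 0.03;0.116 0 -0.0085 0 0 0 0.03' 25
python3 - <<'E'
from h import *
f=grab_frame("top"); f2=grab_frame("scene")
cv2.imwrite("pics/m4.png",cv2.resize(np.hstack([f2["frame"][150:330,150:390],f["frame"][80:260,240:480]]),(800,300)))
E
```

```text
time_s: 12.3
tool_pos: [0.5901, -0.1051, 0.2602]
tool_rot: [-0.069, 0.998, -0.001, -0.0]
ft_force: [-1.6, -1.6, 5.9]
finger_gap: 0.541
```

View pics/m4.png

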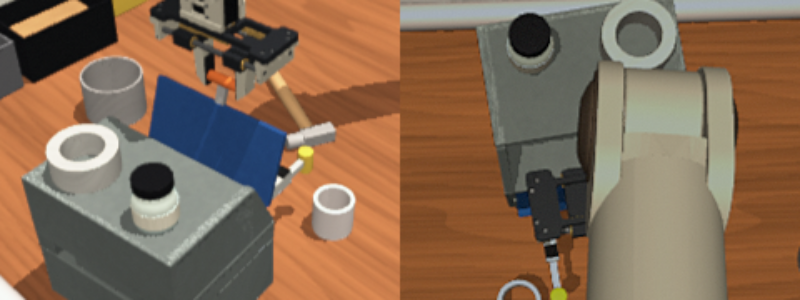

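The flap is being carried past upright: blue panel at about (215,140), orange bar at (220,80) in the fingers. Continuing down.

```bash
python3 -m crank '0.0127 0 0.0046 0 0 0 0.03;0.0247 0 0.0104 0 0 0 0.03;0.0361 0 0.0171 0 0 0 0.03;0.0469 0 0.0249 0 0 0 0.03;0.057 0 0.0335 0 0 0 0.03;0.0662 0 0.043 0 0 0 0.03;0.0747 0 0.0532 0 0 0 0.03;0.0822 0 0.0642 0 0 0 0.03;0.0887 0 0.0758 0 0 0 0.03;0.0941 0 0.0878 0 0 0 0.03;0.0985 0 0.1004 0 0 0 0.03;0.0985 0 0.1004 0 0 0 0.03' 25
```

```text
time_s: 13.4
tool_pos: [0.493, -0.1186, 0.1569]
tool_rot: [-0.069, 0.998, -0.0, -0.001]
ft_force: [0.1, -4.4, -2.3]
finger_gap: 0.542
```

```bash
python3 -m crank '0.0008 0 0.003 0 0 0 0.03;0.0016 0 0.006 0 0 0 0.03;0.0023 0 0.009 0 0 0 0.03;0.003 0 0.0125 0 0 0 0.03;0.0038 0 0.016 0 0 0 0.03;0.0043 0 0.019 0 0 0 0.03;0.0048 0 0.022 0 0 0 0.03;0.0053 0 0.025 0 0 0 0.03;0.0057 0 0.028 0 0 0 0.03;0.006 0 0.031 0 0 0 0.03;0.0062 0 0.033 0 0 0 0.03;0.0062 0 0.033 0 0 0 0.03' 25
```

```text
time_s: 14.4
tool_pos: [0.4878, -0.1193, 0.1256]
tool_rot: [-0.069, 0.998, -0.0, -0.001]
ft_force: [-1.4, -4.7, 0.1]
finger_gap: 0.541
```

```bash
python3 -m crank '0 0 0.001 0 0 0 0.03;0 0 0.002 0 0 0 0.03;0 0 0.003 0 0 0 0.03;0 0 0.004 0 0 0 0.03;0 0 0.005 0 0 0 0.03;0 0 0.005 0 0 0 0.03' 25
```

```text
time_s: 14.9
tool_pos: [0.4876, -0.1193, 0.1207]
tool_rot: [-0.069, 0.998, -0.0, -0.001]
ft_force: [-2.6, -4.8, -0.9]
finger_gap: 0.542
```

```bash
python3 - <<'E'
from h import *
f2=grab_frame("scene"); f=grab_frame("top")
cv2.imwrite("pics/m5.png",cv2.resize(np.hstack([f2["frame"][180:330,190:390],f["frame"][110:260,260:460]]),(800,300)))
E
```

```text
(no output)
```

View pics/m5.png

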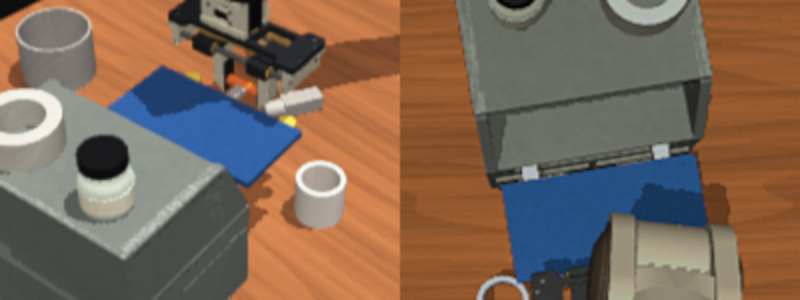

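The flap is nearly level over both supports (blue panel at about (205,120)), but the force shows no contact yet. Lowering a bit more.

```bash
python3 -m crank '0 0 0.0005 0 0 0 0.03;0 0 0.001 0 0 0 0.03;0 0 0.0015 0 0 0 0.03;0 0 0.002 0 0 0 0.03;0 0 0.002 0 0 0 0.03' 25; python3 -m crank '0 0 0.0005 0 0 0 0.03;0 0 0.001 0 0 0 0.03;0 0 0.0015 0 0 0 0.03;0 0 0.002 0 0 0 0.03;0 0 0.002 0 0 0 0.03' 25
python3 - <<'E'
from h import *
f=grab_frame("top"); hsv=cv2.cvtColor(f["frame"],cv2.COLOR_BGR2HSV)
m=(cv2.inRange(hsv,(100,120,40),(125,255,255))>0)&(f["depth"]>0); m[:180]=0;m[270:]=0;m[:,:290]=0;m[:,430:]=0
B=np.array([(lambda od:od[0]+od[1]*f["depth"][r,c])(ray(f,r,c)) for r,c in np.argwhere(m)])
B=B[abs(B[:,2]-np.median(B[:,2]))<.02]
n=np.linalg.svd(B-B.mean(0),full_matrices=False)[2][2];n*=np.sign(n[2]); print(len(B),B.mean(0),n,"tilt deg along desk x",np.degrees(n[:2]@[.99,.139]))
E
```

```text
time_s: 15.42
tool_pos: [0.4876, -0.1193, 0.1198]
tool_rot: [-0.069, 0.998, -0.0, -0.001]
ft_force: [-6.4, -3.9, 8.6]
finger_gap: 0.545
time_s: 15.83
tool_pos: [0.4877, -0.1193, 0.1193]
tool_rot: [-0.069, 0.998, -0.0, -0.001]
ft_force: [-10.8, -3.5, 22.2]
finger_gap: 0.539
3595 [ 0.58486904 -0.09550223  0.13990605] [-3.44098085e-03 -2.95315413e-04  9.99994036e-01] tilt deg along desk x -0.1975340684357415
```

Contact on the supports and level. Relieving the pressure, letting go and retreating upward.

```bash
python3 -m crank '0 0 -0.0015 0 0 0 0.03;0 0 -0.003 0 0 0 0.03;0 0 -0.003 0 0 0 0.064;0 0 -0.003 0 0 0 0.064;0 0 -0.003 0 0 0 0.064;0 0 -0.003 0 0 0 0.064;0 0 -0.003 0 0 0 0.064;0 0 -0.02 0 0 0 0.064;0 0 -0.05 0 0 0 0.064;0 0 -0.09 0 0 0 0.064;0 0 -0.13 0 0 0 0.064;0 0 -0.16 0 0 0 0.064' 10
```

```text
time_s: 16.88
tool_pos: [0.489, -0.1182, 0.28]
tool_rot: [-0.07, 0.998, -0.0, 0.001]
ft_force: [1.7, 0.1, 0.3]
finger_gap: 0.698
```

```bash
python3 -m crank '0 0.04 -0.02 0 0 0 0.064;0 0.08 -0.02 0 0 0 0.064;0 0.12 -0.02 0 0 0 0.064;0 0.16 -0.02 0 0 0 0.064;0 0.20 -0.02 0 0 0 0.064;0 0.24 -0.02 0 0 0 0.064;0 0.28 -0.02 0 0 0 0.064;0 0.32 -0.02 0 0 0 0.064;0 0.32 -0.02 0 0 0 0.064;0 0.32 -0.02 0 0 0 0.064'
python3 - <<'E'
from h import *
f2=grab_frame("scene"); f=grab_frame("top"); hsv=cv2.cvtColor(f["frame"],cv2.COLOR_BGR2HSV)
m=(cv2.inRange(hsv,(100,120,40),(125,255,255))>0)&(f["depth"]>0); m[:180]=0;m[270:]=0;m[:,:290]=0;m[:,430:]=0
B=np.array([(lambda od:od[0]+od[1]*f["depth"][r,c])(ray(f,r,c)) for r,c in np.argwhere(m)])
B=B[abs(B[:,2]-np.median(B[:,2]))<.02]
n=np.linalg.svd(B-B.mean(0),full_matrices=False)[2][2];n*=np.sign(n[2]); print(len(B),B.mean(0),n)
for n in("support_left_knob","support_right_knob"):
  for d in place_of("top",n)[:1]: print(n,d["conf"],at_z(f,*d["position"],.106))
cv2.imwrite("pics/m6.png",cv2.resize(np.hstack([f2["frame"],f["frame"]]),(800,300)))
E
```

```text
time_s: 17.72
tool_pos: [0.4426, 0.2014, 0.2968]
tool_rot: [-0.073, 0.997, 0.0, -0.0]
ft_force: [-0.2, -0.2, -0.1]
finger_gap: 0.697
4835 [ 0.5746283  -0.10710812  0.14005287] [5.72926132e-05 4.63794601e-04 9.99999891e-01]
support_left_knob 0.68 [ 0.48779362 -0.04023564  0.106     ]
support_right_knob 0.69 [ 0.50801443 -0.18948015  0.106     ]
```

View pics/m6.png

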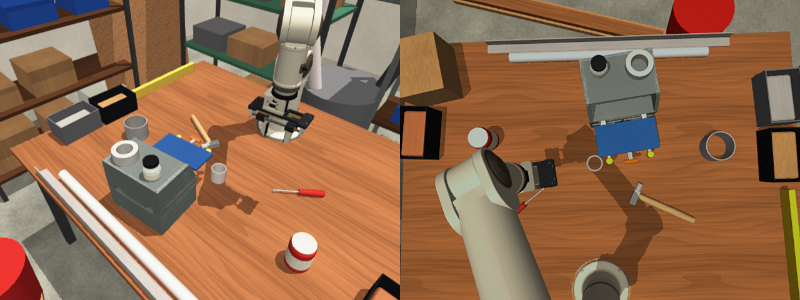

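The flap lies level (normal within 0.03° of vertical). Both knobs stand out in front of it at about (611,160) and (651,155). The other things are where they were, and the arm is clear. Handing in.

```bash
python3 -c "
from station import *
print(sign_off())"
```

```text
the job is handed in; nothing more can be done
None
```

The desk is ready. I pulled the left support out to its stop, then the right. After that I swung the blue flap over by its orange handle, lowered it onto both supports, let go and moved the arm clear. The last time reading was 17.7 s, against the 69 s limit.

- **Flap:** the depth picture after release shows it level, within about 0.03° of flat, with its top face at 140 mm.
- **Supports:** both knobs were within about 5 mm of where fully out should put them. Each pull ended with the force rising to 13–15 N, as expected at the stop.
- **Forces:** the highest reading was about 25 N, from pressing the flap onto the supports, which I relieved before letting go.
- **Other things:** in the last pictures the tools, tins and other items look unmoved. I judged this by eye and did not measure it.
- **Disagreements:** one knob reading from the scene camera was about 15 mm off the top camera's. I relied on the top camera and the force at the stops. No check failed.

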